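# Shut and latch the dry-goods box

## Robot

A 7-joint arm with a two-finger parallel gripper is mounted at the origin on the work surface. World frame = base frame: x ahead of the robot, y to its left, z up, the work surface at z = 0. Lengths are in m, angles in rad, forces in N, time in s.
With the tool pointing down it reaches from about 0.425 to 0.875 m from the base axis. Payload 4.7 kg.
Tool frame: the origin (TCP) lies at the very end of the fingers, on their centre line; the grasp point (between the pads) lies 19 mm behind it; z points along the fingers, y is the line along which they close (so a half turn about z gives the same grasp; the last joint's range is limited). The gripper opens to 85 mm and grips with 20 to 120 N. Pads are 22 mm wide; open, the fingers measure 114 mm over their backs; the gripper's body (76 mm by 85 mm) begins 54 mm behind the grasp point. The pads swing forward as they close: fully open they stand 13 mm farther back than shut.
Start: joints at [1.138, 0.321, -0.07, 1.45, 0.023, 1.371, -0.057], TCP at [0.281, -0.586, 0.231] pointing down, gripper open.
Joint ranges: [-2.86, 2.86], [-0.3, 2.09], [-1.38, 1.24], [0.06, 2.45], [-1.56, 4.7], [0.09, 2.05], [-2.69, 2.69]. Speed limits (rad/s): [2.57, 2.57, 3.14, 3.14, 3.14, 3.14, 3.14].

## Interface

Orientations are given as a unit quaternion [w, x, y, z].
In Python, from rig import observe, capture, finish_job gives the robot as it stands.
- The arm moves only by the tool servo_tool, never from a script. Its argument "steps" is a list of rows, each a list of 5 numbers: the finger opening in mm, from 0 to 85.4, then the shift along the tool's x, y, z each as a share of 250 mm, from -1 to 1, then the turn about the tool's z as a share of 4 degrees, from -1 to 1. In form: [[gripper, tx, ty, tz, spin], ...]. A call has 1 to 8 rows; each row shifts and turns the commanded pose from where the row before left it, along the tool's axes as they then stand; what a row does not reach is not made up. A row lasts 1/8 s, in which the tool goes at most 62.5 mm and 10.7 degrees, less where a joint would pass 70% of its speed; a pose out of reach is approached as far as the arm can. A call with a number of a shift or a turn outside -1 to 1 is refused whole. A call with a gripper value outside its range is refused whole. The fingers move at their own pace and stop on an object; "squeeze" is the grip in N (left out, the last holds). Time passes only in rows, so rows that do not move let the fingers close. It gives the time, the measured TCP pose, the force, the opening and the grip force at its end, in the units of the state.
- observe(): the state, without advancing time (a new reading comes with each control period).
- capture(name): name is "scene" or "top"; returns a dict with "frame" (420x560x3 uint8, blue, green, red), "mtx" (3x3 intrinsics, pixels), "extrinsics" (4x4, takes a point from camera to world coordinates). Camera axes: x right, y up, looking along -z (the intrinsics and any distortion apply to the point x, -y, -z); pixel columns grow to the right and rows downward; lengths in m; the calibration is good to about 2 mm. A picture is of the moment at which its call begins. There is no depth.
- finish_job(): hands the job in; it is judged then, once.
The state is a dict: "time": time; "qpos": joint angles; "dq": joint speeds; "effort": joint torques, N m; "eef_pos": TCP position; "ee_rot": TCP orientation; "force": force on the tool from outside, world axes, zero at the start; "wrist_torque": the same for the moment, N m; "gripper_width": finger opening in m; "grip_force": force on a finger pad.
Only numpy, scipy, OpenCV 4.12 (cv2) and the standard library are available. Lean on these libraries where they do the work, as an engineer would, in place of code of your own. Each camera call takes 0.05 s, during which the arm holds its last target. There are 200 camera calls.

## Task

Push the sliding lid of the clear storage box along its rails until it is fully home at the latch end, and then push the toggle lever that leans outward at that end of the box up and over past its centre so that it snaps across onto the lid side and stays there. Do it all by pushing with the fingers: the box must not be lifted, tipped or shoved out of its place, the lever must not be thrown before the lid is home, and the other things around are to be left where they are.

Things in the scene. Friction and masses are not known exactly. Their poses are not given: they have to be found in the camera images.
- box: Clear plastic storage box full of jars, loose on the counter, 3 kg, 150 mm (its x) by 220 mm (its y) by 90 mm high (tops of the side rails). Origin: centre of its underside; z up. The lid slides along the box's y; the toggle latch is on the outside of its +y end. The box starts with its y within 0.35 rad of world y. Pushed along with more than about 20 N it would slide on the counter.
- lid (a joint): How far the sliding lid stands open, m: 0 is fully home, at most 0.09; it starts between 0.035 and 0.085. The lid closes by moving in the box's +y. It needs about 2 N plus a little with speed, and stays where it is left. The lid is a frosted plate, top face 84.5 mm above the counter, 138 mm wide, 212 mm long (y from -106 to +106 mm in the box frame when home), 4.5 mm below the tops of the side rails. It cannot be lifted out of its grooves.
- lid_ridge (a point): Centre of the top of the white push ridge across the lid, 101.5 mm above the counter: 60 mm long along the box's x, 8 mm thick along y, standing 17 mm above the lid, 31 mm from the lid's trailing (-y) edge. At box y = -75 mm when the lid is home, farther to -y by the joint value when open. Push its -y face in the box's +y.
- latch (a joint): Angle of the toggle lever, rad: 0 is open, leaning 0.7 rad from upright outward to the box's +y; 0.7 is upright, the dead centre; 1.4 is latched, leaning 0.7 rad inward over the lid (to -y). It starts within 0.03 of open. A spring drives it from the centre towards whichever stop is nearer, about 0.22 N m at either stop, falling to nothing at the centre, so about 4 N at the tip starts it moving and once past 0.7 it snaps over by itself.
- latch_pivot (a point): Hinge axis of the lever, fixed to the box at box (0, 125, 95) mm: the lever turns about the box's x here.
- latch_tip (a point): End of the lever, 60 mm from the pivot: centre of a rubber-covered crossbar along the box's x, 48 mm long, 14 mm thick, on a steel rod 10 mm thick. In the open position it is 141 mm above the counter and 39 mm beyond the pivot to the box's +y; upright it is 155 mm high; latched it is 39 mm from the pivot to -y. Push it from its outer (+y) side towards -y.
- board: Teak cutting board, 320 x 240 x 22 mm, fixed, beside the box, to its left or its right. Origin: centre of the underside.
- plate: Aluminium plate, 190 mm wide, 16 mm high, loose on the board; a bystander. Origin: centre of the underside.
- bowl_a: Blue melamine bowl, 104 mm wide, 50 mm high, loose on the board; a bystander. Origin: centre of the underside.
- bowl_b: The same kind of bowl, on the counter beyond the box; a bystander. Origin: centre of the underside.
- tongs: Stainless tongs, 210 mm long along their y, 45 mm wide, 12 mm high, lying between the robot and the box; a bystander. Origin: the middle, on the counter.
- jar: Glass jar, 72 mm wide, 110 mm high, on the counter beyond the gap between box and board; a bystander. Origin: centre of the underside.

How it is judged:
By the outcome, as a careful person would: the job done as asked, in the order asked, and still so for the second after the job is handed in, with the robot touching nothing.
It also fails if it takes over 42 s, if anything falls off the work surface, if the arm or the gripper's body presses on something with over 40 N, if the wrist force passes 120 N, or if a joint passes its speed limit or range.

## Working session

There is one attempt and no reset: what is moved stays moved. The work goes in short steps, Python scripts to look and compute and a tool call to move; the robot and the scene stay as the last step left them, time stands still between calls to the robot, and variables do not carry over. Pictures are saved under pics/ and viewed, at most 10 in all, crops included, and the job is handed in when it is done.

Besides the shell and the picture viewer there is one more tool, called after ">>>" in YAML: its name, and indented under it one key for each argument. servo_tool: Moves the arm, as the interface text tells. Its arguments: {"type":"object","properties":{"steps":{"type":"array"},"squeeze":{"type":"number"}},"required":["steps"]}

```bash
mkdir -p pics
cat > h.py <<'E'
import numpy as np, cv2
from rig import observe, capture, finish_job
def pix2(c,uv,z):
    K=c["mtx"];E=np.array(c["extrinsics"]);d=np.array([(uv[0]-K[0][2])/K[0][0],-(uv[1]-K[1][2])/K[1][1],-1])
    d=E[:3,:3]@d;o=E[:3,3];return o+d*(z-o[2])/d[2]
def proj(c,p):
    E=np.array(c["extrinsics"]);q=E[:3,:3].T@(np.array(p)-E[:3,3]);K=c["mtx"]
    return np.array([K[0][2]+K[0][0]*q[0]/-q[2],K[1][2]-K[1][1]*q[1]/-q[2]])
E
python3 - <<'E'
from h import *
import pickle
s=observe();print(s["time"],s["eef_pos"],s["ee_rot"],s["force"])
for n in("scene","top"):
    c=capture(n);pickle.dump(c,open(n+"0.pkl","wb"));print(c.keys(),np.round(c["mtx"],1).tolist(),np.round(c["extrinsics"],3).tolist())
    cv2.imwrite(f"pics/{n}0.png",cv2.resize(c["frame"],(800,600),interpolation=cv2.INTER_CUBIC))
E
```

```text
0.0 [ 0.28055169 -0.5857181   0.23020463] [-9.50037230e-04  9.75150066e-01  2.21543167e-01 -2.66760732e-04] [-0.99133372  0.50829503 -0.63033578]
dict_keys(['frame', 'mtx', 'extrinsics']) [[505.5, 0.0, 276.8], [0.0, 505.5, 209.3], [0.0, 0.0, 1.0]] [[0.15, -0.818, 0.555, 1.24], [0.989, 0.122, -0.089, -0.099], [0.005, 0.562, 0.827, 1.103], [0.0, 0.0, 0.0, 1.0]]
dict_keys(['frame', 'mtx', 'extrinsics']) [[431.6, 0.0, 281.7], [0.0, 431.6, 210.1], [0.0, 0.0, 1.0]] [[-0.034, 0.977, -0.209, 0.419], [-0.999, -0.034, 0.007, 0.027], [-0.0, 0.21, 0.978, 0.915], [0.0, 0.0, 0.0, 1.0]]
```

View pics/scene0.png

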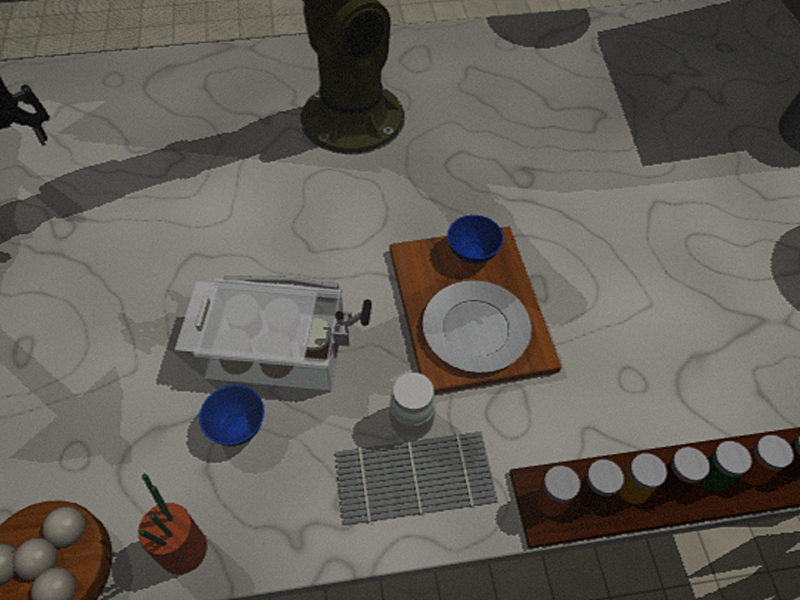

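View pics/top0.png

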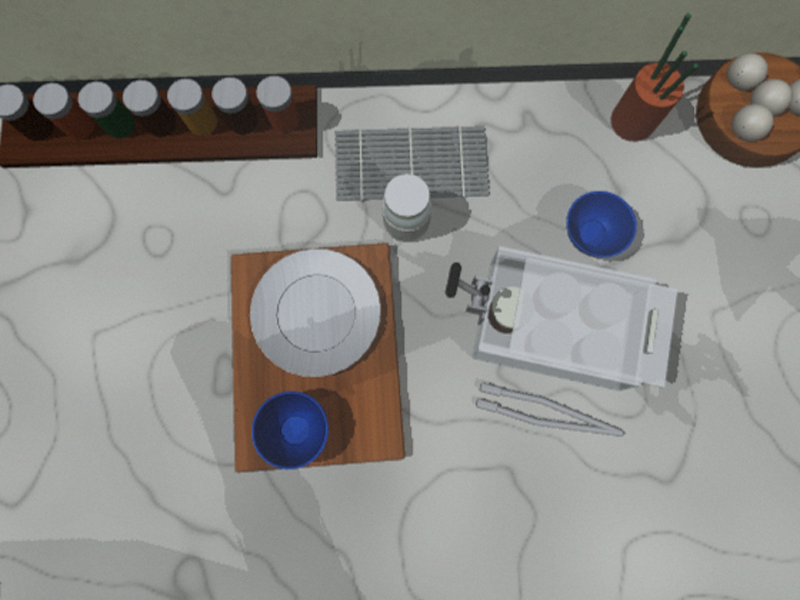

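The top view shows the box's lid open to -y (right): ridge from about (655,310) to (649,352), lever crossbar about (456,264)–(451,296), and the rail's left corners near (500,249) and (477,357). The scene view agrees: ridge (207,300)–(199,328), crossbar near (367,312).

```bash
cat > fit.py <<'E'
from h import *
import pickle
from scipy.optimize import least_squares
t=pickle.load(open("top0.pkl","rb"));s=pickle.load(open("scene0.pkl","rb"))
f=.7
def w(p,X,Y,Z):
    x,y,a=p[:3];return [x+X*np.cos(a)-Y*np.sin(a),y+X*np.sin(a)+Y*np.cos(a),Z]
obs=[(t,(655,310),'r',.03),(t,(649,352),'r',-.03),(t,(456,264),'t',.024),(t,(451,296),'t',-.024),(t,(500,249),'c',.075),(t,(477,357),'c',-.075),
(s,(199,328),'r',.03),(s,(207,300),'r',-.03),(s,(366,312),'t',0)]
def pt(p,k,X):
    return w(p,X,*{'r':(-.075-p[3],.1015),'t':(.164,.141),'c':(.11,.09)}[k])
if __name__=="__main__":
    g=lambda p:np.concatenate([proj(c,pt(p,k,X))-np.array(uv)*f for c,uv,k,X in obs])
    r=least_squares(g,[.6,-.2,-.1,.05],loss="soft_l1");p=r.x;print(p);print(np.round(g(p).reshape(-1,2),1).tolist())
    for c,n in((t,"top"),(s,"scene")):
        I=cv2.resize(c["frame"],None,fx=3,fy=3,interpolation=cv2.INTER_CUBIC)
        for k,X in(('r',.03),('r',-.03),('t',.024),('t',-.024),('c',.075),('c',-.075)):
            cv2.circle(I,tuple(np.int32(3*proj(c,pt(p,k,X))+1)),3,(0,0,255),-1)
        for X,Y in((.075,-.11),(-.075,-.11)):cv2.circle(I,tuple(np.int32(3*proj(c,w(p,X,Y,.09))+1)),3,(0,255,0),-1)
        m=np.int32(3*proj(c,w(p,0,0,.1)));C=I[m[1]-260:m[1]+260,m[0]-380:m[0]+380];cv2.imwrite(f"pics/{n}_fit.png",C)
E
python3 fit.py
```

```text
[ 0.56786594 -0.20397305 -0.24754377  0.03426688]
[[-0.1, -1.0], [0.0, -0.0], [0.7, -0.4], [-0.8, 1.9], [-0.7, -1.7], [1.4, -4.0], [-0.4, -2.8], [0.2, -4.3], [0.0, -1.9]]
```

View pics/top_fit.png

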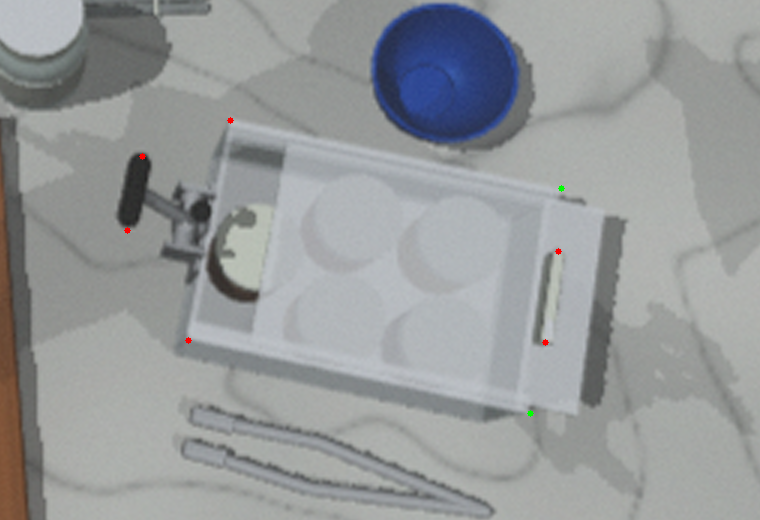

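View pics/scene_fit.png

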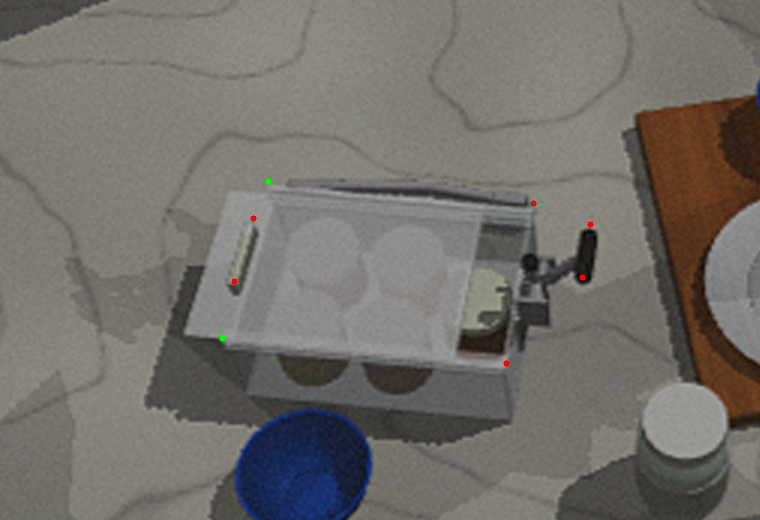

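Top crop: predicted marks are a few pixels off. Real features in the crop: ridge (556,255)–(547,341), crossbar (141,155)–(128,229), corners (232,122), (190,336), (560,191), (530,408). Scene crop: ridge (250,228)–(238,288), crossbar (588,232)–(584,281), corners (531,209), (510,361), (272,187), (225,344). I'll refit on these.

```bash
cat > fit2.py <<'E'
from fit import *
p0=np.array([0.56786594,-0.20397305,-0.24754377,0.03426688])
T=[((556,255),'r',.03),((547,341),'r',-.03),((141,155),'t',.023),((128,229),'t',-.023),((232,122),'c',.075),((190,336),'c',-.075),((560,191),'d',.075),((530,408),'d',-.075)]
S=[((250,228),'r',-.03),((238,288),'r',.03),((588,232),'t',-.023),((584,281),'t',.023),((531,209),'c',-.075),((510,361),'c',.075),((272,187),'d',-.075),((225,344),'d',.075)]
def pt(p,k,X): return w(p,X,*{'r':(-.075-p[3],.1015),'t':(.164,.141),'c':(.11,.09),'d':(-.11,.09)}[k])
O=[]
for c,L in((t,T),(s,S)):
    m=np.int32(3*proj(c,w(p0,0,0,.1)));O+=[(c,(np.array(u)+m-[380,260]-1)/3,k,X) for u,k,X in L]
for nm,oo in(("top",O[:8]),("scene",O[8:]),("both",O)):
    g=lambda p:np.concatenate([proj(c,pt(p,k,X))-uv for c,uv,k,X in oo])
    r=least_squares(g,p0,loss="soft_l1");p=r.x;print(nm,np.round(p,4));print(np.round(g(p).reshape(-1,2),1).tolist())
E
python3 fit2.py
```

```text
top [ 0.5683 -0.2038 -0.2505  0.0343]
[[0.7, -1.4], [-0.5, 0.3], [0.5, 0.4], [-0.1, -0.6], [-0.3, -0.7], [-0.6, 1.2], [0.3, -0.7], [0.0, 1.9]]
scene [ 0.5733 -0.2037 -0.2387  0.0341]
[[1.1, -1.1], [-0.9, 0.1], [1.1, -0.7], [0.2, -0.2], [1.0, -0.5], [-0.5, 2.5], [-1.3, 0.1], [-0.6, 0.6]]
both [ 0.5702 -0.2039 -0.2436  0.0345]
[[0.6, -2.7], [-0.3, -1.0], [0.3, 0.0], [-0.2, -1.0], [-0.7, -1.3], [-0.4, 0.6], [0.0, -2.1], [0.3, 0.5], [1.0, -2.4], [-1.1, -1.2], [0.9, -1.5], [-0.1, -1.0], [0.9, -1.4], [-0.9, 1.6], [-1.2, -1.0], [-0.7, -0.8]]
```

Fit: box at (0.571, −0.204), yaw −0.244 rad, lid open about 35 mm. Next I close the fingers and turn the tool so its y lies along the box's −y.

>>> servo_tool:
  steps:
    - [0,0,0,0,1]
    - [0,0,0,0,1]
    - [0,0,0,0,1]
    - [0,0,0,0,1]
    - [0,0,0,0,1]
    - [0,0,0,0,1]
    - [0,0,0,0,1]
    - [0,0,0,0,1]
  squeeze: 40

```text
time: 1.1
eef_pos: [0.2807, -0.5859, 0.2307]
ee_rot: [-0.0, 0.998, -0.057, -0.0]
force: [0.5, 0.0, 0.0]
gripper_width: 0.0001
grip_force: 0.0
```

>>> servo_tool:
  steps:
    - [0,0,0,0,1]
    - [0,0,0,0,0.9]
    - [0,0,0,0,0]

```text
time: 1.48
eef_pos: [0.2808, -0.586, 0.2308]
ee_rot: [-0.0, 0.993, -0.121, -0.0]
force: [0.3, -0.9, -0.2]
gripper_width: -0.0001
grip_force: 0.0
```

```bash
cat > go.py <<'E'
import sys
from h import *
from scipy.spatial.transform import Rotation as R
s=observe();P=np.array([.571,-.204]);a=-.244
M=np.array([[np.cos(a),-np.sin(a)],[np.sin(a),np.cos(a)]])
q=s["ee_rot"];r=R.from_quat([*q[1:],q[0]])
e=np.array(s["eef_pos"]);b=M.T@(e[:2]-P)
print("t",s["time"],"box",np.round(b*1e3,1),"z",round(e[2]*1e3,1),"xyz",np.round(e,4),"F",np.round(s["force"],1),"w",s["gripper_width"])
m=r.as_matrix();print("yaw of tool y",np.degrees(np.arctan2(m[1,1],m[0,1])),"want",np.degrees(a)-90,"q",np.round(s["qpos"],2))
if len(sys.argv)>1:
    X,Y,Z=map(float,sys.argv[1:]);d=np.r_[P+M@[X,Y],Z]-e
    print("shares total",np.round(r.inv().apply(d)/.25,3))
E
python3 go.py 0 -.153 .2
```

```text
t 1.475 box [-189.4 -440.8] z 230.8 xyz [ 0.2808 -0.586   0.2308] F [ 0.3 -0.9 -0.2] w -0.00012837864238231364
yaw of tool y -103.95523690927402 want -103.98017020119208 q [ 1.07  0.32  0.02  1.45 -0.01  1.37 -0.73]
shares total [ 0.758 -1.151  0.123]
```

>>> servo_tool:
  steps:
    - [0,0.095,-0.144,0.015,0]
    - [0,0.095,-0.144,0.015,0]
    - [0,0.095,-0.144,0.015,0]
    - [0,0.095,-0.144,0.015,0]
    - [0,0.095,-0.144,0.015,0]
    - [0,0.095,-0.144,0.015,0]
    - [0,0.095,-0.144,0.015,0]
    - [0,0.095,-0.144,0.015,0]

```text
time: 2.48
eef_pos: [0.5356, -0.3517, 0.201]
ee_rot: [0.0, 0.993, -0.121, -0.0]
force: [0.7, 0.2, -0.1]
gripper_width: 0.0002
grip_force: 0.0
```

>>> servo_tool:
  steps:
    - [0,0,0,0,0]
    - [0,0,0,0,0]

```text
time: 2.72
eef_pos: [0.5343, -0.3533, 0.201]
ee_rot: [0.0, 0.993, -0.122, -0.001]
force: [-0.7, -0.2, 0.1]
gripper_width: 0.0
grip_force: 0.0
```

```bash
python3 go.py 0 -.153 .092
python3 - <<'E'
from h import *
c=capture("scene");I=c["frame"]
cv2.imwrite("pics/pre.png",cv2.resize(I[150:330,80:320],None,fx=3,fy=3,interpolation=cv2.INTER_CUBIC))
E
```

```text
t 2.725 box [   0.4 -153.7] z 201.0 xyz [ 0.5343 -0.3533  0.201 ] F [-0.7 -0.2  0.1] w 1.6488071830336896e-06
yaw of tool y -103.96912152369077 want -103.98017020119208 q [ 0.67  0.32 -0.16  1.51  0.05  1.31 -1.31]
shares total [-0.001 -0.003  0.436]
```

View pics/pre.png

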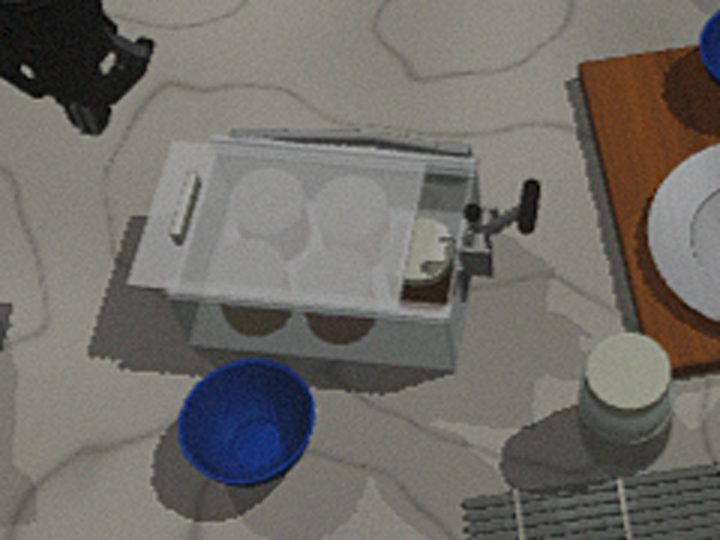

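The shut fingertips (95,125) hang clear on the −y side of the ridge (185,208), and the lid overhangs as estimated. Descending, then pushing gently.

>>> servo_tool:
  steps:
    - [0,0,0,0.1,0]
    - [0,0,0,0.1,0]
    - [0,0,0,0.1,0]
    - [0,0,0,0.08,0]
    - [0,0,0,0.04,0]
    - [0,0,0,0.01,0]
    - [0,0,0,0,0]

```text
time: 3.65
eef_pos: [0.5353, -0.3531, 0.0945]
ee_rot: [0.0, 0.993, -0.122, 0.001]
force: [-0.2, -0.1, 0.1]
gripper_width: -0.0002
grip_force: 0.0
```

>>> servo_tool:
  steps:
    - [0,0,-0.02,0,0]
    - [0,0,-0.02,0,0]
    - [0,0,-0.02,0,0]
    - [0,0,-0.02,0,0]
    - [0,0,-0.01,0,0]
    - [0,0,-0.01,0,0]

```text
time: 4.4
eef_pos: [0.5409, -0.3284, 0.0938]
ee_rot: [0.0, 0.993, -0.122, 0.0]
force: [-1.0, -0.4, 0.6]
gripper_width: -0.0001
grip_force: 0.0
```

```bash
python3 go.py 0 -.0935 .092
```

```text
t 4.4 box [   0.9 -128. ] z 93.8 xyz [ 0.5409 -0.3284  0.0938] F [-1.  -0.4  0.6] w -0.00012065282170529027
yaw of tool y -103.99645291557313 want -103.98017020119208 q [ 0.64  0.39 -0.17  1.65  0.07  1.11 -1.36]
shares total [-0.004 -0.138  0.007]
```

>>> servo_tool:
  steps:
    - [0,0,-0.012,0,0]
    - [0,0,-0.012,0,0]
    - [0,0,-0.012,0,0]
    - [0,0,-0.012,0,0]
    - [0,0,-0.012,0,0]
    - [0,0,-0.012,0,0]
    - [0,0,-0.01,0,0]
    - [0,0,-0.01,0,0]

```text
time: 5.4
eef_pos: [0.5466, -0.306, 0.0938]
ee_rot: [0.0, 0.993, -0.122, 0.0]
force: [0.3, -2.5, -0.9]
gripper_width: 0.0001
grip_force: 0.9
```

>>> servo_tool:
  steps:
    - [0,0,-0.01,0,0]
    - [0,0,-0.01,0,0]

```text
time: 5.65
eef_pos: [0.5478, -0.3012, 0.0939]
ee_rot: [0.0, 0.993, -0.122, 0.0]
force: [0.2, -2.3, 0.2]
gripper_width: 0.0002
grip_force: 0.9
```

```bash
python3 go.py 0 -.0935 .092
```

```text
t 5.65 box [  1.  -99.9] z 93.9 xyz [ 0.5478 -0.3012  0.0939] F [ 0.2 -2.3  0.2] w 0.0001609575695993591
yaw of tool y -103.99973076324409 want -103.98017020119208 q [ 0.61  0.37 -0.18  1.67  0.07  1.1  -1.41]
shares total [-0.004 -0.026  0.007]
```

Sliding at about 2.4 N as expected; creeping to the stop.

>>> servo_tool:
  steps:
    - [0,0,-0.008,0,0]
    - [0,0,-0.006,0,0]

```text
time: 5.9
eef_pos: [0.5487, -0.2978, 0.0939]
ee_rot: [0.0, 0.993, -0.122, 0.0]
force: [0.4, -2.3, -0.6]
gripper_width: -0.0005
grip_force: 0.9
```

>>> servo_tool:
  steps:
    - [0,0,-0.006,0,0]
    - [0,0,-0.004,0,0]

```text
time: 6.15
eef_pos: [0.5492, -0.2955, 0.0939]
ee_rot: [0.0, 0.993, -0.122, 0.0]
force: [0.4, -2.9, -0.4]
gripper_width: -0.0
grip_force: 0.9
```

>>> servo_tool:
  steps:
    - [0,0,-0.004,0,0]
    - [0,0,-0.004,0,0]

```text
time: 6.4
eef_pos: [0.5497, -0.2936, 0.0939]
ee_rot: [0.0, 0.993, -0.122, 0.0]
force: [0.9, -2.3, -0.3]
gripper_width: -0.0003
grip_force: 0.9
```

>>> servo_tool:
  steps:
    - [0,0,-0.004,0,0]
    - [0,0,-0.004,0,0]

```text
time: 6.65
eef_pos: [0.5502, -0.2916, 0.0939]
ee_rot: [0.0, 0.993, -0.122, 0.0]
force: [1.1, -2.9, -0.7]
gripper_width: -0.0003
grip_force: 0.9
```

>>> servo_tool:
  steps:
    - [0,0,-0.004,0,0]
    - [0,0,0,0,0]

```text
time: 6.9
eef_pos: [0.5503, -0.2912, 0.0939]
ee_rot: [0.0, 0.993, -0.122, 0.0]
force: [0.1, -3.8, -0.2]
gripper_width: -0.0
grip_force: 1.6
```

>>> servo_tool:
  steps:
    - [0,0,-0.003,0,0]
    - [0,0,0,0,0]

```text
time: 7.15
eef_pos: [0.5503, -0.2911, 0.0939]
ee_rot: [0.001, 0.992, -0.122, 0.0]
force: [1.2, -5.4, 0.7]
gripper_width: 0.0
grip_force: 2.2
```

>>> servo_tool:
  steps:
    - [0,0,-0.003,0,0]
    - [0,0,0,0,0]

```text
time: 7.4
eef_pos: [0.5503, -0.2911, 0.0939]
ee_rot: [0.001, 0.992, -0.122, 0.0]
force: [0.2, -6.1, -2.0]
gripper_width: -0.0004
grip_force: 2.6
```

The lid is at a hard stop: no motion while the force rose to 6 N. Back off and rise.

>>> servo_tool:
  steps:
    - [0,0,0.02,0,0]
    - [0,0,0.06,0,0]
    - [0,0,0,-0.1,0]
    - [0,0,0,-0.15,0]
    - [0,0,0,-0.15,0]
    - [0,0,0,-0.15,0]
    - [0,0,0,-0.05,0]
    - [0,0,0,0,0]

```text
time: 8.4
eef_pos: [0.5459, -0.3087, 0.244]
ee_rot: [0.0, 0.993, -0.122, 0.0]
force: [-0.3, 0.0, -0.4]
gripper_width: 0.0004
grip_force: 0.0
```

```bash
python3 go.py 0 .218 .24
python3 - <<'E'
from h import *
c=capture("top");I=c["frame"];cv2.imwrite("pics/home.png",cv2.resize(I[150:300,290:490],None,fx=4,fy=4,interpolation=cv2.INTER_CUBIC))
E
```

```text
t 8.4 box [   1.  -107.7] z 244.0 xyz [ 0.5459 -0.3087  0.244 ] F [-0.3  0.  -0.4] w 0.00035581411710273504
yaw of tool y -104.00155226896779 want -103.98017020119208 q [ 0.62  0.27 -0.18  1.49  0.05  1.38 -1.38]
shares total [-0.004 -1.303  0.016]
```

View pics/home.png

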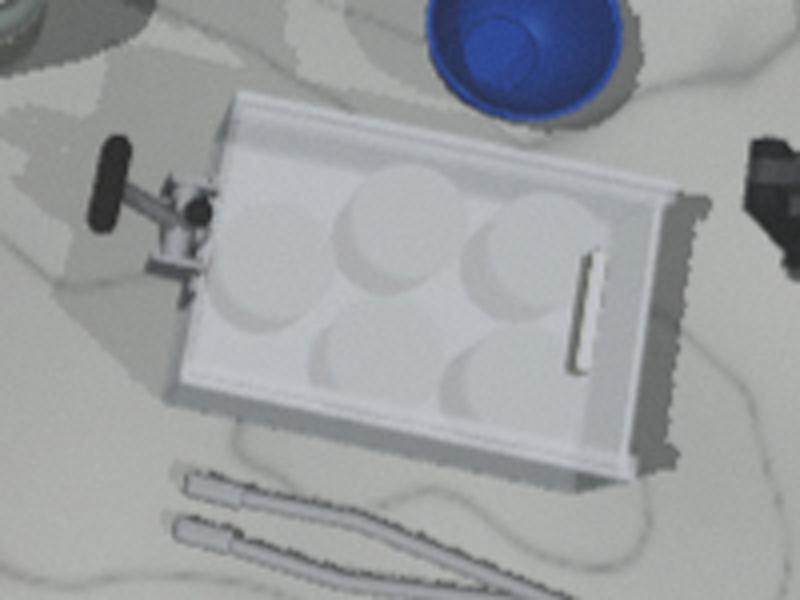

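The lid covers the whole box: its leading edge is at the latch end, near (215,250), and the ridge is at (588,312). The box and the lever, crossbar at (108,183), have not moved. Going over to the lever's outer side.

>>> servo_tool:
  steps:
    - [0,0,-0.1,0,0]
    - [0,0,-0.17,0,0]
    - [0,0,-0.18,0,0]
    - [0,0,-0.19,0,0]
    - [0,0,-0.19,0,0]
    - [0,0,-0.18,0,0]
    - [0,0,-0.17,0,0]
    - [0,0,-0.12,0,0]

```text
time: 9.45
eef_pos: [0.6236, 0.0095, 0.2413]
ee_rot: [-0.0, 0.993, -0.121, -0.002]
force: [-0.5, -0.4, 0.4]
gripper_width: 0.0
grip_force: 0.0
```

>>> servo_tool:
  steps:
    - [0,0,0,0,0]
    - [0,0,0,0,0]

```text
time: 9.7
eef_pos: [0.6237, 0.0054, 0.2421]
ee_rot: [0.001, 0.992, -0.122, -0.001]
force: [0.0, -0.8, 0.2]
gripper_width: 0.0001
grip_force: 0.0
```

```bash
python3 go.py 0 .218 .127
```

```text
t 9.7 box [  0.6 215.9] z 242.1 xyz [0.6237 0.0054 0.2421] F [ 0.  -0.8  0.2] w 8.670098953747016e-05
yaw of tool y -104.05122877043559 want -103.98017020119208 q [ 0.25  0.28 -0.37  1.49  0.1   1.39 -1.94]
shares total [-0.001 -0.009  0.461]
```

>>> servo_tool:
  steps:
    - [0,0,0,0.1,0]
    - [0,0,0,0.14,0]
    - [0,0,0,0.12,0]
    - [0,0,0,0.07,0]
    - [0,0,0,0.03,0]
    - [0,0,0,0,0]

```text
time: 10.45
eef_pos: [0.6247, 0.0063, 0.129]
ee_rot: [0.0, 0.993, -0.122, 0.0]
force: [-0.3, -0.0, 1.0]
gripper_width: -0.0003
grip_force: 0.0
```

>>> servo_tool:
  steps:
    - [0,0,0.03,0,0]
    - [0,0,0.03,0,0]
    - [0,0,0.03,0,0]
    - [0,0,0.02,0,0]
    - [0,0,0.02,0,0]

```text
time: 11.08
eef_pos: [0.6167, -0.0247, 0.129]
ee_rot: [-0.0, 0.993, -0.122, 0.0]
force: [1.6, 6.4, 1.6]
gripper_width: -0.0001
grip_force: 3.9
```

>>> servo_tool:
  steps:
    - [0,0,0.02,0,0]
    - [0,0,0.02,0,0]
    - [0,0,0.02,0,0]

```text
time: 11.45
eef_pos: [0.6161, -0.0281, 0.1318]
ee_rot: [-0.007, 0.993, -0.118, 0.003]
force: [1.9, 19.4, 13.7]
gripper_width: -0.0001
grip_force: 9.7
```

```bash
python3 go.py 0 .138 .127
```

```text
t 11.45 box [  1.3 181.6] z 131.8 xyz [ 0.6161 -0.0281  0.1318] F [ 1.9 19.4 13.7] w -0.00012152615945891569
yaw of tool y -103.57271344313668 want -103.98017020119208 q [ 0.3   0.33 -0.35  1.66  0.11  1.16 -1.88]
shares total [-0.006  0.175  0.017]
```

Friction between the rubber bar and the horizontally moving finger is jamming it. I back off at once and will follow the lever's arc instead, moving up and inward.

>>> servo_tool:
  steps:
    - [0,0,-0.05,0,0]
    - [0,0,-0.05,0,0]
    - [0,0,0,0,0]

```text
time: 11.82
eef_pos: [0.6189, -0.0143, 0.1283]
ee_rot: [0.0, 0.993, -0.121, -0.0]
force: [-0.0, -0.7, 0.0]
gripper_width: -0.0004
grip_force: 0.0
```

```bash
python3 go.py 0 .19 .115
python3 - <<'E'
from h import *
c=capture("top");I=c["frame"];cv2.imwrite("pics/jam.png",cv2.resize(I[150:300,290:490],None,fx=4,fy=4,interpolation=cv2.INTER_CUBIC))
E
```

```text
t 11.825 box [  0.7 195.6] z 128.3 xyz [ 0.6189 -0.0143  0.1283] F [-0.  -0.7  0. ] w -0.00042904114961506986
yaw of tool y -103.91872881569493 want -103.98017020119208 q [ 0.27  0.35 -0.35  1.65  0.13  1.17 -1.93]
shares total [-0.003  0.022  0.053]
```

View pics/jam.png

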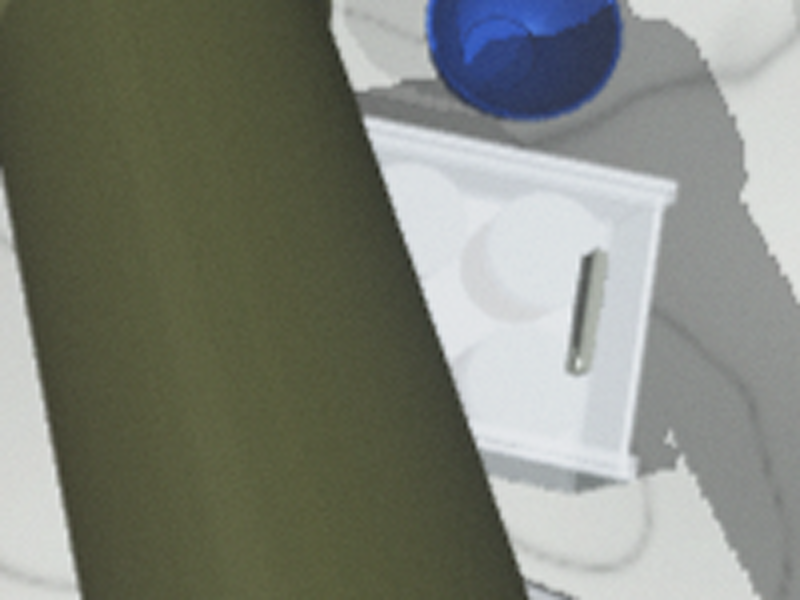

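The box end is unmoved: ridge (588,312), corner (675,188). Lower slightly, approach, then follow the arc.

>>> servo_tool:
  steps:
    - [0,0,0,0.03,0]
    - [0,0,0,0.014,0]
    - [0,0,0.02,0,0]
    - [0,0,0.016,0,0]
    - [0,0,0,0,0]

```text
time: 12.5
eef_pos: [0.6169, -0.0241, 0.118]
ee_rot: [-0.0, 0.993, -0.122, 0.0]
force: [-0.7, 0.1, 0.3]
gripper_width: 0.0002
grip_force: 0.3
```

>>> servo_tool:
  steps:
    - [0,0,0.016,-0.014,0]
    - [0,0,0.017,-0.014,0]
    - [0,0,0.018,-0.012,0]

```text
time: 12.88
eef_pos: [0.6141, -0.0321, 0.1279]
ee_rot: [-0.002, 0.993, -0.12, 0.0]
force: [1.4, 8.1, -1.8]
gripper_width: 0.0002
grip_force: 3.7
```

```bash
python3 go.py 0 .145 .13
```

```text
t 12.875 box [  0.3 177.3] z 127.9 xyz [ 0.6141 -0.0321  0.1279] F [ 1.4  8.1 -1.8] w 0.00024395185023270218
yaw of tool y -103.81852343429289 want -103.98017020119208 q [ 0.3   0.34 -0.35  1.66  0.12  1.17 -1.89]
shares total [-0.002  0.129 -0.009]
```

Lever is moving now (8 N, 8 mm in). Continue the arc.

>>> servo_tool:
  steps:
    - [0,0,0.018,-0.012,0]
    - [0,0,0.019,-0.01,0]
    - [0,0,0.02,-0.008,0]

```text
time: 13.25
eef_pos: [0.6103, -0.0468, 0.1361]
ee_rot: [-0.002, 0.993, -0.121, -0.0]
force: [-1.2, 6.5, 2.4]
gripper_width: -0.0002
grip_force: 2.7
```

```bash
python3 go.py 0 .145 .13
```

```text
t 13.25 box [  0.2 162. ] z 136.1 xyz [ 0.6103 -0.0468  0.1361] F [-1.2  6.5  2.4] w -0.00016874856523028286
yaw of tool y -103.85507346463484 want -103.98017020119208 q [ 0.32  0.32 -0.34  1.66  0.11  1.18 -1.86]
shares total [-0.001  0.068  0.024]
```

>>> servo_tool:
  steps:
    - [0,0,0.02,-0.004,0]
    - [0,0,0.02,-0.002,0]
    - [0,0,0.02,0,0]
    - [0,0,0.02,0,0]

```text
time: 13.75
eef_pos: [0.6053, -0.0709, 0.1367]
ee_rot: [0.001, 0.992, -0.122, -0.0]
force: [0.3, -0.9, -0.4]
gripper_width: 0.0
grip_force: 0.2
```

```bash
python3 go.py 0 .136 .13
```

```text
t 13.75 box [  1.1 137.4] z 136.7 xyz [ 0.6053 -0.0709  0.1367] F [ 0.3 -0.9 -0.4] w 1.5001025382182393e-05
yaw of tool y -104.04469214999388 want -103.98017020119208 q [ 0.35  0.32 -0.33  1.67  0.11  1.18 -1.83]
shares total [-0.004  0.006  0.027]
```

Force dropped to zero, so the lever has probably snapped over. Retreat outward and up, swing clear and look.

>>> servo_tool:
  steps:
    - [0,0,-0.05,0,0]
    - [0,0,-0.1,0,0]
    - [0,0,-0.1,0,0]
    - [0,0,0,-0.1,0]
    - [0,0,0,-0.2,0]
    - [0,0,0,-0.15,0]
    - [0,0,-0.15,0,0]
    - [0,0,-0.2,0,0]

```text
time: 14.75
eef_pos: [0.6424, 0.0753, 0.2498]
ee_rot: [0.001, 0.992, -0.124, 0.001]
force: [0.5, -0.2, -0.1]
gripper_width: 0.0002
grip_force: 0.0
```

>>> servo_tool:
  steps:
    - [0,0,-0.2,0,0]
    - [0,0,-0.2,0,0]
    - [0,0,-0.2,0,0]
    - [0,0,-0.1,0,0]
    - [0,0,0,0,0]
    - [0,0,0,0,0]

```text
time: 15.5
eef_pos: [0.6843, 0.2444, 0.2488]
ee_rot: [0.001, 0.992, -0.123, -0.0]
force: [0.6, -0.6, 0.1]
gripper_width: -0.0003
grip_force: 0.0
```

```bash
python3 go.py
python3 - <<'E'
from h import *
c=capture("top");I=c["frame"];cv2.imwrite("pics/end.png",cv2.resize(I[130:310,250:490],None,fx=3,fy=3,interpolation=cv2.INTER_CUBIC))
E
```

```text
t 15.5 box [  1.6 462.4] z 248.8 xyz [0.6843 0.2444 0.2488] F [ 0.6 -0.6  0.1] w -0.000253673940791763
yaw of tool y -104.07583882191906 want -103.98017020119208 q [-0.1   0.52 -0.44  1.18  0.21  1.48 -2.32]
```

View pics/end.png

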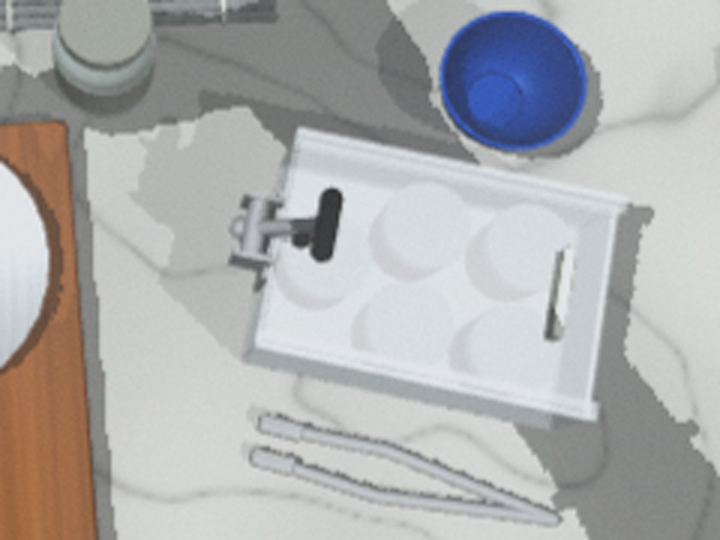

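The crossbar (327,225) now leans over the lid side, and the ridge (560,295) shows the lid still home. The box and the visible bystanders are where they were.

```bash
python3 -c "
from rig import finish_job
print(finish_job())"
```

```text
the job is handed in; nothing more can be done
None
```

The lid is fully home and the toggle lever has snapped over onto the lid side. The last picture shows the box still in place, and the job was handed in after about 15.5 s. One moment was close: my first push on the lever jammed at about 19 N, just under the box's sliding limit, so I backed off and pushed along the lever's arc instead.

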